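Call the customer and show them their order and where to pay

ROBOT

A 7-joint arm with a two-finger parallel gripper is mounted at the origin on the work surface. World frame = base frame: x ahead of the robot, y to its left, z up, the work surface at z = 0. Lengths are in m, angles in rad, forces in N, time in s.
With the tool pointing down it reaches from about 0.4 to 0.75 m from the base axis. Payload 19.5 kg.
Tool frame: the origin (TCP) lies at the very end of the fingers, on their centre line; the grasp point (between the pads) lies 19 mm behind it (grasp_offset is the distance from the TCP to the grasp point, in m); z points along the fingers, x is the direction in which the jaws open and shut, and the axes are right-handed (so a half turn about z gives the same grasp; the last joint's range is limited). The gripper opens to 85 mm and grips with 20 to 120 N. Pads are 22 mm wide; open, the fingers measure 114 mm over their backs; the gripper's body (76 mm by 85 mm) begins 54 mm behind the grasp point. The pads swing forward as they close: fully open they stand 13 mm farther back than shut.
Start: joints at [1.235, 0.707, -0.028, 1.485, 0.022, 0.951, -0.075], TCP at [0.167, -0.55, 0.231] pointing down, gripper open.
Joint ranges: [-2.71, 2.71], [-0.32, 2.16], [-1.57, 1.52], [0, 2.45], [-1.46, 4.6], [0, 2.02], [-2.83, 2.83]. Speed limits (rad/s): [1.89, 1.89, 2.57, 2.57, 3.01, 3.01, 3.01].

INTERFACE

Orientations are given as a rotation vector (axis times angle).
In Python, from station import * gives the robot as it stands.
- The arm moves only by the tool play_rows, never from a script. Its arguments are lists of equal length, an entry for each row: "offset": the shift along the tool's x, y, z in m, a list of three; "spin": the turn about the tool's z in degrees; "claw": the opening in per cent of the stroke, from 0 (shut) to 100 (fully open). In form: {"offset": [[dx, dy, dz], ...], "spin": [spin, ...], "claw": [claw, ...]}. A call has 1 to 20 rows; each row is the pose to reach, as a shift and turn from the pose commanded when the call began, along the tool's axes at that moment; what a row does not reach only later rows make up. A row lasts 1/10 s, in which the tool goes at most 50 mm and 8.59 degrees, less where a joint would pass 70% of its speed; a pose out of reach is approached as far as the arm can. A call with a gripper value outside its range is refused whole. The fingers move at their own pace and stop on an object; "force" is the grip in N (left out, the last holds). Time passes only in rows, so rows that repeat a pose let the fingers close. It gives the time, the measured TCP pose, the force and the opening at its end, in the units of the state.
- get_state(): the state, without advancing time (a new reading comes with each control period).
- get_image(name): name is "scene" or "top" or "wrist"; returns (picture, depth): 384x512x3 uint8, red, green, blue; 384x512 float32, m along the optical axis (not along the pixel's ray), 0 where there is no reading.
- camera_params(name): a dict with "K" (3x3 intrinsics, pixels), "rvec" (rotation vector, rad) and "tvec" (3), from world to camera coordinates, as OpenCV has them; the wrist camera has in their place "hand_eye" (4x4, takes a point from camera to tool coordinates, whose origin is the TCP and whose axes are the tool frame's). Camera axes: x right, y down, z forward; pixel columns grow to the right and rows downward; lengths in m; the calibration is good to about 2 mm. The wrist camera is an equidistant fisheye: a pixel r from the principal point sees the ray r / f radians off the axis. A picture is of the moment at which its call begins: read the wrist's pose just before it. camera_params takes no time and is no camera call.
- finish_job(): hands the job in, once; it reports no verdict.
The state is a dict: "time_s": time; "q": joint angles; "qvel": joint speeds; "tau": joint torques, N m; "position": TCP position; "orientation": TCP orientation; "contact_force": force on the tool from outside, world axes, zero at the start; "moment": the same for the moment, N m; "opening": finger opening in m.
Only numpy, scipy, OpenCV 4.12 (cv2) and the standard library are available. Lean on these libraries where they do the work, as an engineer would, in place of code of your own. Each camera call takes 0.05 s, during which the arm holds its last target. There are 200 camera calls.

TASK

Ring the counter bell by pressing its plunger down with the fingertips and letting it come up again. Then show the customer their order: point at the knob of the smaller of the two round domed dishes, fingertips a few centimetres above it, and stay there for two seconds without touching it. Last, point in the same way at the screen of the payment terminal and finish still pointing at it; do not point at the other two orders, do not touch any order or the terminal, and leave everything else where it stands.

Things in the scene. Friction and masses are not known exactly. Their poses are not given: they have to be found in the camera images.
- plunger_top (a point): Middle of the top face of the bell's plunger, a steel disc 20 mm across and 5 mm thick, 57 mm above the table when up. It stands 16 mm above the crown of the bell: a steel dome 76 mm across on a black disc 84 mm across and 10 mm thick, fixed to the table. Press straight down.
- plunger (a joint): Plunger of the bell, in m: 0 up, 0.007 fully down. It has rung beyond 0.004. A spring returns it: about 1 N starts it, 4 N takes it fully down.
- small_dish: The customer's order: the smaller round dish, a steel plate 124 mm across under a plain steel dome 104 mm across with a steel knob 26 mm across on top, 80 mm high in all, 0.25 to 0.5 kg, loose. Origin: centre of its underside, z up.
- small_dish_knob (a point): Top of the small dish's knob, 80 mm above the table, on its axis: the point to point at, from above.
- large_dish: Another order: same form but larger, plate 156 mm across, dome 136 mm across, knob 26 mm across, 115 mm high in all, loose. Origin: centre of its underside.
- large_dish_knob (a point): Top of the large dish's knob, 115 mm above the table.
- lunch_box: Another order: rectangular steel lunch box, lid 106 (x) by 136 (y) mm, 60 mm high to the lid, with a round knob 24 mm across up to 78 mm, loose. Origin: centre of its underside.
- lunch_box_knob (a point): Top of the lunch box's knob, 78 mm above the table.
- terminal: Payment terminal fixed to the table: grey plate 125 (x) by 80 (y) mm on a black foot, its face sloping down by 0.22 rad towards its +x end (the customer's side), highest edge about 60 mm above the table. The dark screen fills the high end (-x), twelve white keys the low end. Origin: on the table under its middle, z up.
- screen (a point): Centre of the terminal's screen (50 by 64 mm), 54 mm above the table and 30 mm from the terminal's middle towards its own -x: the point to point at, from above.
- squeeze_bottle: Amber sauce bottle with an orange nozzle, 54 mm across, 166 mm high, loose, between the bell and the terminal. Origin: centre of its underside.
- shaker_a: Steel shaker, 38 mm across, 75 mm high, loose, beyond the orders. Origin: centre of its underside.
- shaker_b: Glass shaker, 38 mm across, 75 mm high, loose, beyond the orders. Origin: centre of its underside.
- crock: White crock 104 mm across, 100 mm high, a wooden spoon standing in it up to 140 mm, loose, on the right. Origin: centre of its underside.
- bowl: Empty steel bowl 120 mm across, 50 mm high, loose, on the right. Origin: centre of its underside.
- tongs: Steel tongs lying flat, 215 mm long, 13 mm high, loose, on the left. Origin: on the table under their middle.
Things that resemble listed ones, but are neither listed nor needed, are in the scene too. What is shaped like the large_dish but purple is not meant.

How it is judged:
On the way, in this order (a step that is already met when the one before it is completed fails the run):
1. the bell's plunger is pressed by the fingers (value of joint plunger above 0.004 m and contact force between the fingers and plunger above 0.5 N), for 0.02 s.
2. the plunger is up again and the fingers point at the small dish's knob from just above for 1.5 s (value of joint plunger below 0.0015 m and horizontal distance between the grasp point and small_dish_knob below 0.03 m and z of the grasp point in the frame of small_dish_knob between 0.005 and 0.09 m), for 1.5 s.
3. the fingers point at the terminal's screen from just above (value of joint plunger below 0.0015 m and horizontal distance between the grasp point and screen below 0.03 m and z of the grasp point in the frame of screen between 0.005 and 0.09 m), for 0.5 s.
At the end, for the whole second after the job is handed in: The grasp point is still within 30 mm of the screen's centre seen from above and at most 90 mm above it (fingertips a few centimetres clear), touching nothing; the plunger is up; the three orders stand upright within 10 mm of where they started and the other loose things within 25 mm (all of step 3 and distance of each of small_dish, large_dish, lunch_box from where it was at the start of the episode below 0.01 m and angle between each of small_dish, large_dish, lunch_box's own z axis and vertical below 0.1 rad and distance of each of squeeze_bottle, shaker_a, shaker_b, crock, bowl, tongs from where it was at the start of the episode below 0.025 m and linear speed of each of small_dish, large_dish, lunch_box below 0.02 m/s).
It fails at once if an order is touched by the robot (contact force between any of the fingers, the arm and small_dish above 0.3 N or contact force between any of the fingers, the arm and large_dish above 0.3 N or contact force between any of the fingers, the arm and lunch_box above 0.3 N).
It fails at once if the terminal is touched by the robot (contact force between any of the fingers, the arm and terminal above 0.3 N).
It fails at once if an order is moved, lifted or tipped, or another loose thing displaced by more than 25 mm (not (distance of small_dish from where it was at the start of the episode below 0.01 m) or not (distance of large_dish from where it was at the start of the episode below 0.01 m) or not (distance of lunch_box from where it was at the start of the episode below 0.01 m) or not (angle between small_dish's own z axis and vertical below 0.1 rad) or not (angle between large_dish's own z axis and vertical below 0.1 rad) or not (angle between lunch_box's own z axis and vertical below 0.1 rad) or not (distance of squeeze_bottle from where it was at the start of the episode below 0.025 m) or not (distance of shaker_a from where it was at the start of the episode below 0.025 m) or not (distance of shaker_b from where it was at the start of the episode below 0.025 m) or not (distance of crock from where it was at the start of the episode below 0.025 m) or not (distance of bowl from where it was at the start of the episode below 0.025 m) or not (distance of tongs from where it was at the start of the episode below 0.025 m)).
It fails at once if the fingers point at one of the other two orders ((horizontal distance between the grasp point and large_dish_knob below 0.03 m and z of the grasp point in the frame of large_dish_knob below 0.07 m) or (horizontal distance between the grasp point and lunch_box_knob below 0.03 m and z of the grasp point in the frame of lunch_box_knob below 0.07 m)).
It also fails if it takes over 53 s, if anything falls off the work surface, if the arm or the gripper's body presses on something with over 40 N, if the wrist force passes 120 N, or if a joint passes its speed limit or range.

## Working session

There is one attempt and no reset: what is moved stays moved. The work goes in short steps, Python scripts to look and compute and a tool call to move; the robot and the scene stay as the last step left them, time stands still between calls to the robot, and variables do not carry over. Pictures are saved under pics/ and viewed, about 8 in all and at most 12, crops included, and the job is handed in when it is done.

Besides the shell and the picture viewer there is one more tool, called after "Call:" as name(argument=value, ...), one argument or row to a line, values as JSON. play_rows: Moves the arm, as the interface text tells. Its arguments: {"type":"object","properties":{"offset":{"type":"array"},"spin":{"type":"array"},"claw":{"type":"array"},"force":{"type":"number"}},"required":["offset","spin","claw"]}

```bash
mkdir -p pics
cat > h.py <<'E'
from station import *
import numpy as np, cv2
def cam(n):
    p=camera_params(n); R=cv2.Rodrigues(np.array(p["rvec"],float))[0]; return np.array(p["K"]),R,np.array(p["tvec"],float).ravel()
def onplane(n,u,v,z):
    K,R,t=cam(n); d=R.T@np.linalg.inv(K)@[u,v,1]; c=-R.T@t; return c+d*(z-c[2])/d[2]
def cloud(n,D):
    K,R,t=cam(n); v,u=np.mgrid[:D.shape[0],:D.shape[1]]
    P=(np.stack([u,v,np.ones_like(u)],-1)@np.linalg.inv(K).T)*D[...,None]
    return (P-t)@R
E
python3 - <<'E'
from h import *
s=get_state(); print({k:np.round(v,3) for k,v in s.items()})
for n in("scene","top"):
    I,D=get_image(n); np.savez(n,I=I,D=D); cv2.imwrite(f"pics/{n}.png",cv2.resize(I[...,::-1],(768,576)))
    K,R,t=cam(n); print(n,K.round(1).tolist(),(-R.T@t).round(3))
E
```

```text
{'time_s': np.float64(0.0), 'q': array([ 1.235,  0.707, -0.028,  1.485,  0.022,  0.951, -0.075]), 'qvel': array([ 0.001, -0.001, -0.   , -0.   , -0.001,  0.   ,  0.002]), 'tau': array([ 1.0000e-03, -8.8321e+01,  1.2350e+00, -2.3617e+01,  1.7000e-02,
        7.0000e-03, -0.0000e+00]), 'position': array([ 0.166, -0.55 ,  0.231]), 'orientation': array([-2.522e+00,  1.872e+00,  1.000e-03]), 'contact_force': array([0.27 , 0.061, 0.066]), 'moment': array([0.011, 0.066, 0.007]), 'opening': np.float64(0.085)}
scene [[470.1, 0.0, 255.7], [0.0, 470.1, 192.5], [0.0, 0.0, 1.0]] [1.853 0.438 0.951]
top [[423.1, 0.0, 257.3], [0.0, 423.1, 191.1], [0.0, 0.0, 1.0]] [0.249 0.07  1.539]
```

View pics/top.png

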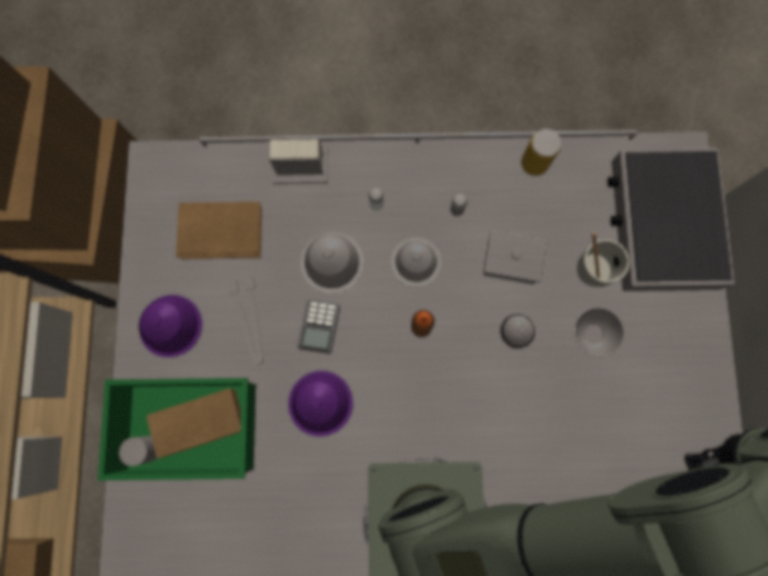

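View pics/scene.png

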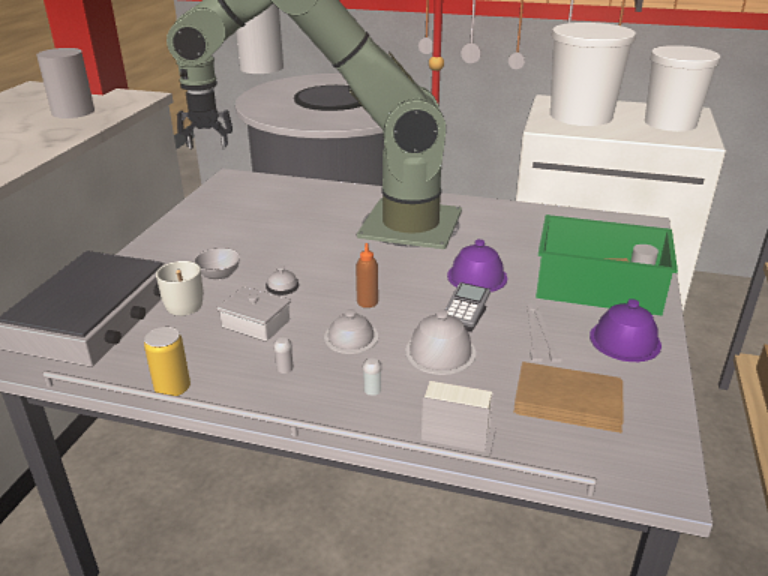

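Top view (768 px wide): bell (518,330); small dish (416,260); large dish (331,260); lunch box (515,257); terminal (320,326) with its screen at (317,338); bottle (423,321). The possible mix-ups are:
- **Small dish:** the large dish (331,260) and the purple domes (320,403) and (170,324).
- **Bell:** the bowl (600,332).

I choose the small dish at (416,260) and the bell at (518,330). Next I'll measure both and check them in a crop.

Run:
```python
from h import *
T=np.load("top.npz");I,D=T["I"],T["D"];P=cloud("top",D);Z=P[...,2]
S=np.load("scene.npz");PS=cloud("scene",S["D"])
print("table z",np.median(Z[200:260,270:300]))
for n,(u,v),r in [("bell",(345,220),14),("small",(277,173),18),("large",(221,173),22),("box",(343,171),24),("term",(213,218),20),("bottle",(282,214),12),("crock",(404,175),20),("purp",(213,269),25)]:
    yy,xx=np.mgrid[:384,:512]; w=(abs(xx-u)<=r)&(abs(yy-v)<=r)
    zm=np.sort(Z[w])[-3:].mean(); m=w&(Z>zm-0.008); m2=w&(Z>0.008)
    print(n,"zmax %.3f"%zm,"top pts",P[m].mean(0).round(3),m.sum(),"body bbox",P[m2].min(0).round(3),P[m2].max(0).round(3))
    c=P[m][:,:2].mean(0); q=PS.reshape(-1,3); k=(np.hypot(*(q[:,:2]-c).T)<0.05)
    if k.any():
        q=q[k]; zt=np.sort(q[:,2])[-3:].mean(); kk=q[:,2]>zt-0.008; print("   scene zmax %.3f"%zt,q[kk].mean(0).round(3),kk.sum())
# edges
c=cv2.resize(I[150:285,180:380],None,fx=4,fy=4,interpolation=cv2.INTER_CUBIC)
cv2.imwrite("pics/c_top.png",c[...,::-1])
c=cv2.resize(S["I"][150:250,160:360],None,fx=4,fy=4,interpolation=cv2.INTER_CUBIC)
cv2.imwrite("pics/c_sc.png",c[...,::-1])
```

```text
table z -0.00026019946705241434
bell zmax 1.539 top pts [0.249 0.07  1.539] 3 body bbox [ 0.249 -0.278  0.008] [0.482 0.07  1.539]
   scene zmax 0.005 [ 0.251  0.069 -0.   ] 197
small zmax 1.539 top pts [0.249 0.07  1.539] 9 body bbox [ 0.249 -0.054  0.008] [0.67  0.074 1.539]
   scene zmax 0.005 [ 0.251  0.069 -0.   ] 197
large zmax 1.539 top pts [0.249 0.07  1.539] 3 body bbox [0.249 0.07  0.008] [0.693 0.294 1.539]
   scene zmax 0.005 [ 0.251  0.069 -0.   ] 197
box zmax 1.539 top pts [0.249 0.07  1.539] 10 body bbox [ 0.249 -0.311  0.008] [0.68  0.07  1.539]
   scene zmax 0.005 [ 0.251  0.069 -0.   ] 197
term zmax 1.539 top pts [0.249 0.07  1.539] 9 body bbox [0.249 0.07  0.009] [0.519 0.292 1.539]
   scene zmax 0.005 [ 0.251  0.069 -0.   ] 197
bottle zmax 1.082 top pts [0.249 0.07  1.539] 2 body bbox [ 0.249 -0.04   0.008] [0.489 0.07  1.539]
   scene zmax 0.005 [ 0.251  0.069 -0.   ] 197
crock zmax 1.539 top pts [0.249 0.07  1.539] 8 body bbox [ 0.249 -0.522  0.008] [0.674 0.07  1.539]
   scene zmax 0.005 [ 0.251  0.069 -0.   ] 197
purp zmax 1.539 top pts [0.249 0.07  1.539] 12 body bbox [0.19  0.07  0.008] [0.349 0.321 1.539]
   scene zmax 0.005 [ 0.251  0.069 -0.   ] 197
```

View pics/c_top.png

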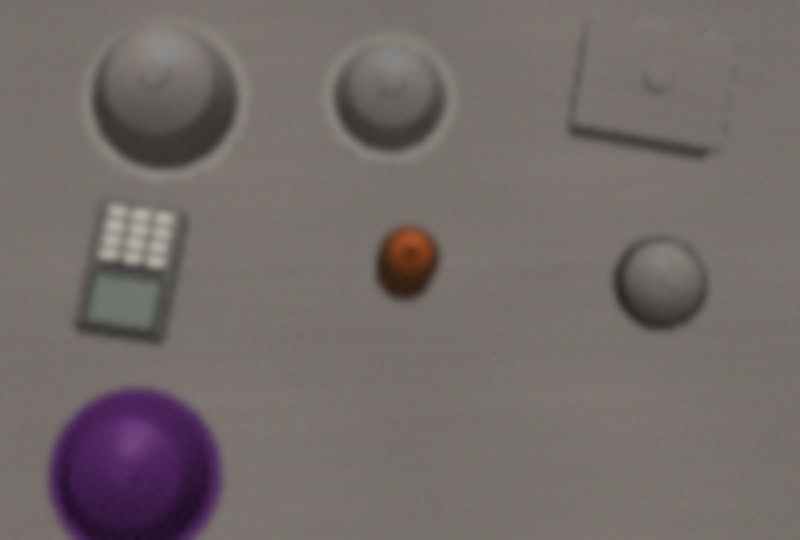

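View pics/c_sc.png

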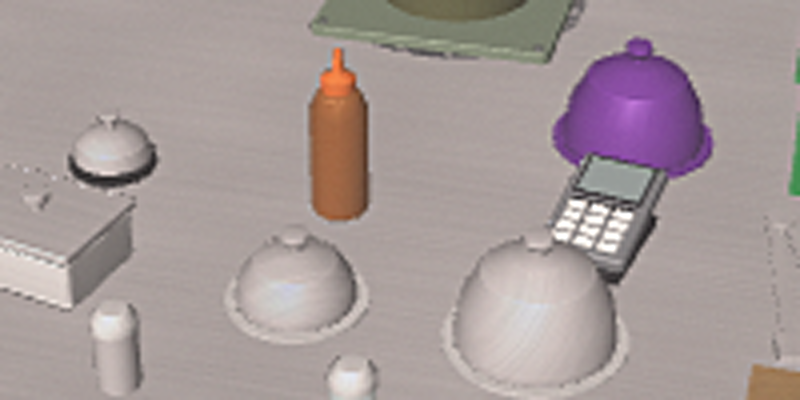

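The crops show the bell's plunger at scene crop (108,118), the small knob at (294,238) and the screen at (616,182). In the top crop, the bell's base is at (660,282), the small plate at (390,96) and the screen at (124,302). I'll redo the depth with the empty readings masked out, plus rays onto planes.

Run:
```python
from h import *
T=np.load("top.npz");D=T["D"];P=cloud("top",D);P[D==0]=np.nan;I=T["I"]
S=np.load("scene.npz");Q=cloud("scene",S["D"]);Q[S["D"]==0]=np.nan;Q=Q.reshape(-1,3)
ct=lambda x,y:(x/4-.375+180,y/4-.375+150); cs=lambda x,y:(x/4-.375+160,y/4-.375+150)
def rep(n,t,zt,s,zs):
    a=onplane("top",*ct(*t),zt);o=f"{n} top {a[:2].round(4)}"
    if s: b=onplane("scene",*cs(*s),zs);o+=f" scene {b[:2].round(4)}"
    for nm,C in(("dT",P.reshape(-1,3)),("dS",Q)):
        k=C[np.hypot(*(C[:,:2]-a[:2]).T)<0.05]
        if len(k): z=np.sort(k[:,2])[-4:].mean(); o+=f" {nm} z{z:.3f} {k[k[:,2]>z-.006].mean(0)[:2].round(3)}"
    print(o)
rep("bell",(660,284),0.005,(108,119),.055)
rep("small",(390,97),0.004,(294,237),.078)
rep("large",(164,96),0.004,(538,240),.113)
rep("box",(657,80),0.07,(36,199),.074)
rep("screen",(124,302),0.054,(616,182),.054)
rep("bottle",(408,256),0.15,(338,56),.166)
rep("bottlebase",(404,285),0.0,(340,205),0)
rep("purple",(134,472),0.03,(640,47),.113)
# bell dark disc & screen by masks in top
hsv=cv2.cvtColor(I,cv2.COLOR_RGB2HSV)
for n,(x0,x1,y0,y1),lim in[("bell",(325,365,200,240),75),]:
    print(I[220,320:370].mean(1).astype(int))
# terminal white keys in top
g=I.min(2); m=np.zeros_like(g);m[195:225,195:235]=g[195:225,195:235]>150
v,u=np.nonzero(m); k=onplane("top",u.mean(),v.mean(),.04); print("keys",len(u),k.round(4))
a=onplane("top",*ct(124,302),.054);d=a-k;print("term -x dir deg",np.degrees(np.arctan2(d[1],d[0])),np.hypot(*d[:2]))
```

```text
bell top [ 0.4364 -0.2309] scene [ 0.4474 -0.2278] dT z0.061 [ 0.436 -0.23 ] dS z0.057 [ 0.439 -0.23 ]
small top [0.6147 0.0108] scene [0.6233 0.0143] dT z0.083 [0.612 0.01 ] dS z0.081 [0.617 0.013]
large top [0.6186 0.2215] scene [0.6252 0.22  ] dT z0.118 [0.611 0.219] dS z0.116 [0.618 0.22 ]
box top [ 0.6112 -0.2247] scene [ 0.6208 -0.2204] dT z0.082 [ 0.609 -0.224] dS z0.079 [ 0.615 -0.225]
screen top [0.4205 0.2509] scene [0.4293 0.2531] dT z0.065 [0.402 0.255] dS z0.061 [0.41  0.252]
bottle top [0.4446 0.0043] scene [0.4666 0.0067] dT z0.165 [0.449 0.002] dS z0.163 [0.454 0.001]
bottlebase top [0.4391 0.0015] scene [0.4513 0.0013] dT z0.165 [0.449 0.002] dS z0.163 [0.454 0.001]
purple top [0.2732 0.2435] scene [0.2807 0.2469] dT z0.119 [0.27  0.245] dS z0.116 [0.28  0.247]
[112 113 113 115 113 115 113 114 114 114 113 112 100  77  54  54  70  84
  90  94  97  99 102 103 103 103 106 108 110 108 104 103 103 100  96  86
  87 103 111 113 113 113 113 113 113 112 111 112 114 112]
keys 56 [0.4835 0.2423 0.04  ]
term -x dir deg 172.31344080638368 0.0636260419451278
```

```bash
cat >> h.py <<'E'
def delta(tgt):
    s=get_state(); R=cv2.Rodrigues(np.array(s["orientation"],float))[0]
    print("TCP",np.round(s["position"],4),"t",s["time_s"],"F",np.round(s["contact_force"],2),"-> offset",(R.T@(np.array(tgt)-s["position"])).round(4),"xt",R[:,0].round(3))
E
python3 -c "
from h import *
delta([.438,-.230,.17])"
```

```text
TCP [ 0.1664 -0.5502  0.2309] t 0.1 F [ 0.33  1.2  -0.95] -> offset [-0.2278 -0.3526  0.0611] xt [ 0.29  -0.957 -0.001]
```

Call:
play_rows(
  offset=[
    [-0.025,-0.039,0],
    [-0.05,-0.078,0],
    [-0.075,-0.117,0],
    [-0.1,-0.156,0],
    [-0.125,-0.195,0],
    [-0.15,-0.234,0],
    [-0.175,-0.273,0],
    [-0.2,-0.312,0.01],
    [-0.22,-0.34,0.02],
    [-0.228,-0.353,0.04],
    [-0.228,-0.353,0.06],
    [-0.228,-0.353,0.06],
    [-0.228,-0.353,0.06],
    [-0.228,-0.353,0.06],
    [-0.228,-0.353,0.06],
    [-0.228,-0.353,0.06],
  ],
  spin=[0,0,0,0,0,0,0,0,0,0,0,0,0,0,0,0],
  claw=[0,0,0,0,0,0,0,0,0,0,0,0,0,0,0,0],
)

```text
time_s: 1.7
position: [0.4384, -0.2301, 0.1718]
orientation: [-2.522, 1.873, -0.001]
contact_force: [-0.7, -0.0, -0.5]
opening: -0.0
```

Run:
```python
from h import *
delta([.438,-.230,.17]); s=get_state(); print(s["opening"],np.round(s["q"],3))
I,D=get_image("wrist"); np.savez("w1",I=I,D=D,p=s["position"],o=s["orientation"])
p=camera_params("wrist"); print(p)
cv2.imwrite("pics/w1.png",cv2.resize(I[...,::-1],(768,576)))
```

```text
TCP [ 0.4384 -0.2301  0.1718] t 1.7 F [-0.73 -0.02 -0.54] -> offset [-0.0002  0.0003  0.0018] xt [ 0.289 -0.957  0.   ]
-1.3516049800924558e-05 [ 0.4    0.68   0.034  1.851 -0.038  0.61  -0.82 ]
{'K': array([[297.31863964,   0.        , 256.95723988],
       [  0.        , 297.31863964, 192.2354622 ],
       [  0.        ,   0.        ,   1.        ]]), 'hand_eye': array([[ 9.99998552e-01,  1.49713340e-03, -8.09343010e-04,
         2.75279819e-04],
       [-1.19891103e-03,  9.57223273e-01,  2.89347831e-01,
        -7.43473201e-02],
       [ 1.20791427e-03, -2.89346442e-01,  9.57223682e-01,
        -1.41961000e-01],
       [ 0.00000000e+00,  0.00000000e+00,  0.00000000e+00,
         1.00000000e+00]])}
```

View pics/w1.png

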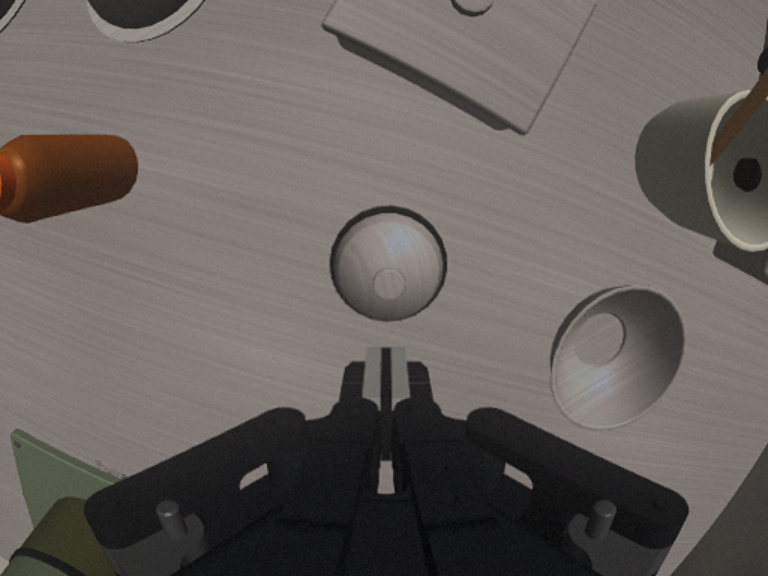

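The wrist view shows the plunger as a light disc at (389,284), with its bell's dark rim centred near (389,263). I'll cast that ray onto z = 0.057.

```bash
cat >> h.py <<'E'
def wrist_pt(f,u,v,z):
    w=np.load(f); p=camera_params("wrist");K=p["K"];H=p["hand_eye"]
    a=np.array([(u-K[0,2])/K[0,0],(v-K[1,2])/K[1,1]]);r=np.hypot(*a)
    d=np.array([*(a/r*np.sin(r)),np.cos(r)]) if r>0 else np.array([0,0,1.])
    R=cv2.Rodrigues(w["o"])[0];d=R@H[:3,:3]@d;c=w["p"]+R@H[:3,3]; return c+d*(z-c[2])/d[2]
E
python3 - <<'E'
from h import *
f=lambda u,v,z:wrist_pt("w1.npz",(u+.5)/1.5-.5,(v+.5)/1.5-.5,z)
pl=f(389,284,.057);print("plunger",pl.round(4),"rim c",f(389,263,.01).round(4))
print("disc width",np.linalg.norm(f(373,284,.057)-f(405,284,.057)),"bottle top",f(4,180,.166).round(3))
delta([pl[0],pl[1],.075])
E
```

```text
plunger [ 0.4387 -0.2322  0.057 ] rim c [ 0.4404 -0.232   0.01  ]
disc width 0.019197365772078426 bottle top [ 0.466 -0.048  0.166]
TCP [ 0.4384 -0.2301  0.1717] t 1.75 F [ 0.51 -0.18 -0.25] -> offset [0.0021 0.0004 0.0967] xt [ 0.289 -0.957  0.   ]
```

Call:
play_rows(
  offset=[
    [0.002,0,0.03],
    [0.002,0,0.06],
    [0.002,0,0.085],
    [0.002,0,0.1],
    [0.002,0,0.108],
    [0.002,0,0.112],
    [0.002,0,0.115],
    [0.002,0,0.117],
    [0.002,0,0.119],
    [0.002,0,0.12],
    [0.002,0,0.12],
    [0.002,0,0.12],
  ],
  spin=[0,0,0,0,0,0,0,0,0,0,0,0],
  claw=[0,0,0,0,0,0,0,0,0,0,0,0],
)

```text
time_s: 2.95
position: [0.4391, -0.2319, 0.0515]
orientation: [-2.523, 1.872, -0.001]
contact_force: [0.9, -0.5, 3.2]
opening: -0.0001
```

At z = 0.0515 the tool force is 3.2 N. That fits about 5.5 mm of travel, since the spring predicts 3.4 N. I'll press 1.5 mm more for margin, then lift.

Call:
play_rows(
  offset=[
    [0,0,0.001],
    [0,0,0.0015],
    [0,0,0.0015],
  ],
  spin=[0,0,0],
  claw=[0,0,0],
)

```text
time_s: 3.25
position: [0.4391, -0.2319, 0.05]
orientation: [-2.523, 1.872, -0.001]
contact_force: [0.7, -0.6, 8.0]
opening: 0.0
```

Call:
play_rows(
  offset=[
    [0,0,-0.01],
    [0,0,-0.04],
    [0,0,-0.08],
    [0,0,-0.12],
    [0,0,-0.16],
    [0,0,-0.19],
    [0,0,-0.19],
    [0,0,-0.19],
    [0,0,-0.19],
  ],
  spin=[0,0,0,0,0,0,0,0,0],
  claw=[0,0,0,0,0,0,0,0,0],
)

```text
time_s: 4.15
position: [0.4385, -0.2315, 0.2392]
orientation: [2.523, -1.872, -0.002]
contact_force: [0.9, 1.0, -0.7]
opening: 0.0002
```

```bash
python3 -c "
from h import *
delta([.615,.012,.24])"
```

```text
TCP [ 0.4385 -0.2315  0.2392] t 4.15 F [ 0.9   1.01 -0.67] -> offset [-0.182  -0.2395 -0.0009] xt [ 0.29  -0.957 -0.001]
```

The plunger went fully down: tip at 0.050 and 8 N. The force returned to zero on lifting. Now I move above the small dish.

Call:
play_rows(
  offset=[
    [-0.02,-0.026,0],
    [-0.042,-0.055,0],
    [-0.064,-0.084,0],
    [-0.086,-0.113,0],
    [-0.108,-0.142,0],
    [-0.13,-0.171,0],
    [-0.152,-0.2,0],
    [-0.17,-0.224,0],
    [-0.182,-0.24,0],
    [-0.182,-0.24,0],
    [-0.182,-0.24,0],
    [-0.182,-0.24,0],
    [-0.182,-0.24,0],
  ],
  spin=[0,0,0,0,0,0,0,0,0,0,0,0,0],
  claw=[0,0,0,0,0,0,0,0,0,0,0,0,0],
)

```text
time_s: 5.45
position: [0.6156, 0.0111, 0.2398]
orientation: [2.521, -1.873, -0.0]
contact_force: [-0.7, -0.2, 0.5]
opening: 0.0001
```

Run:
```python
from h import *
delta([.615,.012,.111]); s=get_state()
I,D=get_image("wrist"); np.savez("w2",I=I,D=D,p=s["position"],o=s["orientation"])
cv2.imwrite("pics/w2.png",cv2.resize(I[...,::-1],(768,576)))
```

```text
TCP [0.6156 0.0111 0.2398] t 5.45 F [-0.7  -0.23  0.54] -> offset [-0.0011  0.0003  0.1288] xt [ 0.289 -0.957  0.   ]
```

View pics/w2.png

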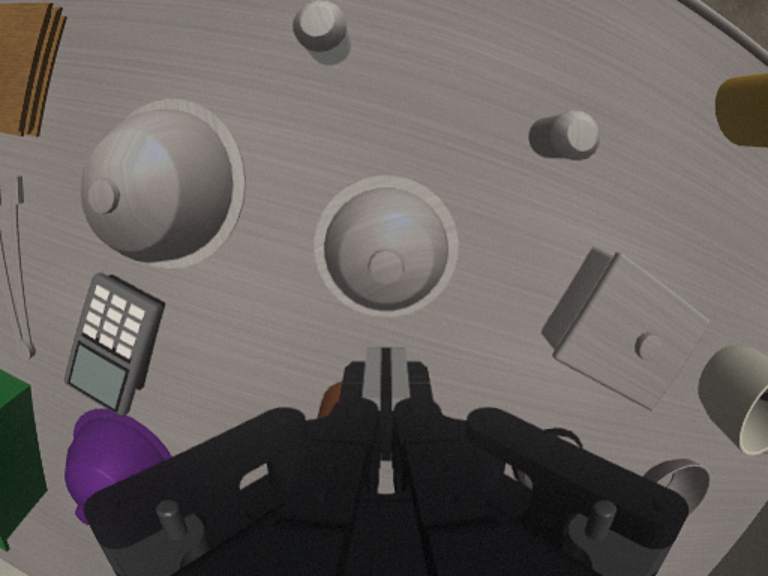

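The wrist view shows the small dish's knob at (386,266) straight ahead, the large dish to the left with its knob at (104,195), and the terminal's screen at (98,377).

Run:
```python
from h import *
f=lambda u,v,z:wrist_pt("w2.npz",(u+.5)/1.5-.5,(v+.5)/1.5-.5,z)
print("knob",f(386,266,.08).round(4),"w",np.linalg.norm(f(368,266,.08)-f(404,266,.08)),"plate",f(387,245,.004).round(4))
print("screen",f(98,377,.054).round(4),"large knob",f(104,195,.115).round(4))
```

```text
knob [0.6153 0.0107 0.08  ] w 0.02509794062544835 plate [0.6153 0.0099 0.004 ]
screen [0.4233 0.2478 0.054 ] large knob [0.6178 0.2136 0.115 ]
```

All the estimates agree to within 2 mm. I'll descend to TCP z ≈ 0.112, which puts the tips 32 mm above the knob, and hold.

Call:
play_rows(
  offset=[
    [0,0,0.03],
    [0,0,0.06],
    [0,0,0.085],
    [0,0,0.105],
    [0,0,0.12],
    [0,0,0.127],
    [0,0,0.128],
    [0,0,0.128],
    [0,0,0.128],
    [0,0,0.128],
  ],
  spin=[0,0,0,0,0,0,0,0,0,0],
  claw=[0,0,0,0,0,0,0,0,0,0],
)

```text
time_s: 6.5
position: [0.6162, 0.0119, 0.1125]
orientation: [-2.522, 1.872, -0.001]
contact_force: [0.3, 0.1, -0.0]
opening: 0.0001
```

Call:
play_rows(
  offset=[
    [0,0,0],
    [0,0,0],
    [0,0,0],
    [0,0,0],
    [0,0,0],
    [0,0,0],
    [0,0,0],
    [0,0,0],
    [0,0,0],
    [0,0,0],
    [0,0,0],
    [0,0,0],
    [0,0,0],
    [0,0,0],
    [0,0,0],
    [0,0,0],
    [0,0,0],
    [0,0,0],
    [0,0,0],
    [0,0,0],
  ],
  spin=[0,0,0,0,0,0,0,0,0,0,0,0,0,0,0,0,0,0,0,0],
  claw=[0,0,0,0,0,0,0,0,0,0,0,0,0,0,0,0,0,0,0,0],
)

```text
time_s: 8.5
position: [0.616, 0.0119, 0.1118]
orientation: [-2.523, 1.872, 0.0]
contact_force: [-0.2, -0.4, -0.7]
opening: -0.0002
```

Run:
```python
from h import *
delta([.4225,.2495,.24]);s=get_state();I,D=get_image("wrist"); np.savez("w3",I=I,D=D,p=s["position"],o=s["orientation"])
cv2.imwrite("pics/w3.png",cv2.resize(I[...,::-1],(768,576)))
```

```text
TCP [0.616  0.0119 0.1118] t 8.5 F [-0.18 -0.37 -0.74] -> offset [-0.2834  0.1164 -0.1282] xt [ 0.29  -0.957 -0.   ]
```

View pics/w3.png

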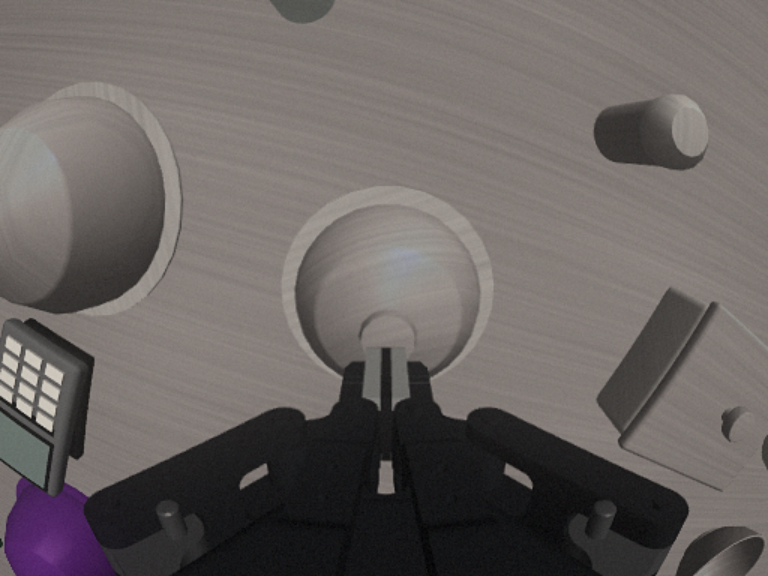

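The fingertips are right over the knob at (387,335), not touching it, and were held for 2 s. Next I rise, cross at z ≈ 0.24, and stop above the screen.

Call:
play_rows(
  offset=[
    [0,0,-0.03],
    [0,0,-0.07],
    [0,0,-0.105],
    [0,0,-0.128],
    [-0.02,0.008,-0.128],
    [-0.05,0.02,-0.128],
    [-0.085,0.035,-0.128],
    [-0.12,0.049,-0.128],
    [-0.155,0.064,-0.128],
    [-0.19,0.078,-0.128],
    [-0.225,0.092,-0.128],
    [-0.255,0.105,-0.128],
    [-0.275,0.113,-0.128],
    [-0.283,0.116,-0.128],
    [-0.283,0.116,-0.128],
    [-0.283,0.116,-0.128],
    [-0.283,0.116,-0.128],
    [-0.283,0.116,-0.128],
  ],
  spin=[0,0,0,0,0,0,0,0,0,0,0,0,0,0,0,0,0,0],
  claw=[0,0,0,0,0,0,0,0,0,0,0,0,0,0,0,0,0,0],
)

```text
time_s: 10.35
position: [0.4235, 0.2485, 0.2398]
orientation: [2.521, -1.874, 0.0]
contact_force: [-0.9, 0.4, -0.1]
opening: -0.0001
```

Run:
```python
from h import *
delta([.4225,.2495,.09]);s=get_state();print(np.round(s["q"],2));I,D=get_image("wrist"); np.savez("w4",I=I,D=D,p=s["position"],o=s["orientation"])
cv2.imwrite("pics/w4.png",cv2.resize(I[...,::-1],(768,576)))
```

```text
TCP [0.4235 0.2485 0.2398] t 10.35 F [-0.85  0.39 -0.12] -> offset [-0.0013  0.0006  0.1498] xt [ 0.288 -0.958  0.   ]
[-0.67  0.58  0.14  1.77 -0.1   0.8  -1.77]
```

View pics/w4.png

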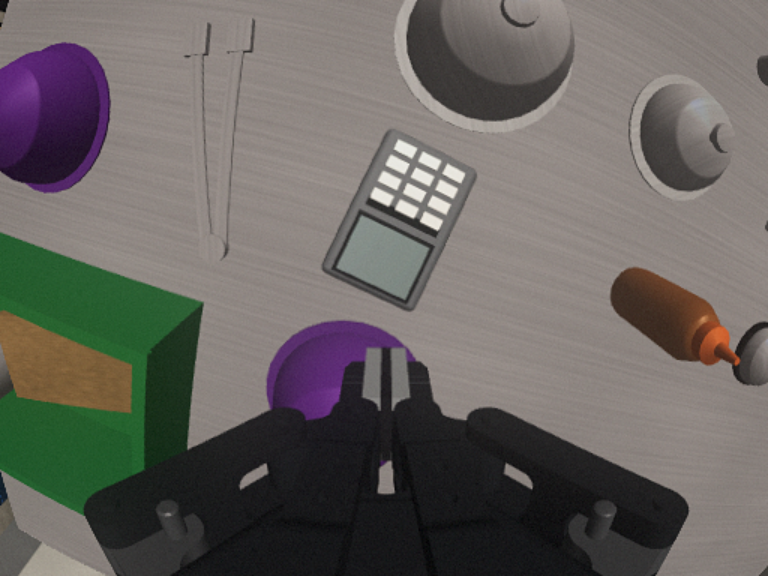

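The screen's centre is at (383,255) and the purple dome is behind the gripper. Checking by ray:

Run:
```python
from h import *
f=lambda u,v,z:wrist_pt("w4.npz",(u+.5)/1.5-.5,(v+.5)/1.5-.5,z)
c=f(383,255,.054);print(c.round(4)); a,b=f(362,211,.054),f(434,243,.054);print("width .064?",np.linalg.norm(a-b))
delta([c[0],c[1],.09])
```

```text
[0.4245 0.2509 0.054 ]
width .064? 0.05882362150211728
TCP [0.4234 0.2486 0.2398] t 10.4 F [ 0.91 -0.14 -0.  ] -> offset [-0.0019 -0.0017  0.1498] xt [ 0.289 -0.957  0.   ]
```

Call:
play_rows(
  offset=[
    [-0.002,-0.002,0.03],
    [-0.002,-0.002,0.06],
    [-0.002,-0.002,0.09],
    [-0.002,-0.002,0.115],
    [-0.002,-0.002,0.135],
    [-0.002,-0.002,0.146],
    [-0.002,-0.002,0.15],
    [-0.002,-0.002,0.15],
    [-0.002,-0.002,0.15],
    [-0.002,-0.002,0.15],
    [-0.002,-0.002,0.15],
    [-0.002,-0.002,0.15],
    [-0.002,-0.002,0.15],
    [-0.002,-0.002,0.15],
    [-0.002,-0.002,0.15],
    [-0.002,-0.002,0.15],
    [-0.002,-0.002,0.15],
    [-0.002,-0.002,0.15],
  ],
  spin=[0,0,0,0,0,0,0,0,0,0,0,0,0,0,0,0,0,0],
  claw=[0,0,0,0,0,0,0,0,0,0,0,0,0,0,0,0,0,0],
)

```text
time_s: 12.2
position: [0.4243, 0.2517, 0.0898]
orientation: [2.523, -1.872, -0.0]
contact_force: [-0.1, 0.5, 0.5]
opening: -0.0002
```

Run:
```python
from h import *
delta([.424,.250,.09]); I,D=get_image("scene")
d=cv2.absdiff(I,np.load("scene.npz")["I"]).max(2)
for n,(x0,x1,y0,y1) in dict(small=(215,255,205,235),box=(145,195,188,226),bell=(175,202,175,197),shakers=(180,260,225,265)).items(): print(n,(d[y0:y1,x0:x1]>40).mean().round(3))
cv2.imwrite("pics/fin.png",cv2.resize(I[...,::-1],(768,576)))
```

```text
TCP [0.4243 0.2517 0.0898] t 12.2 F [-0.09  0.48  0.51] -> offset [ 0.0015  0.0008 -0.0002] xt [ 0.29  -0.957 -0.   ]
small 0.0
box 0.0
bell 0.0
shakers 0.0
```

View pics/fin.png

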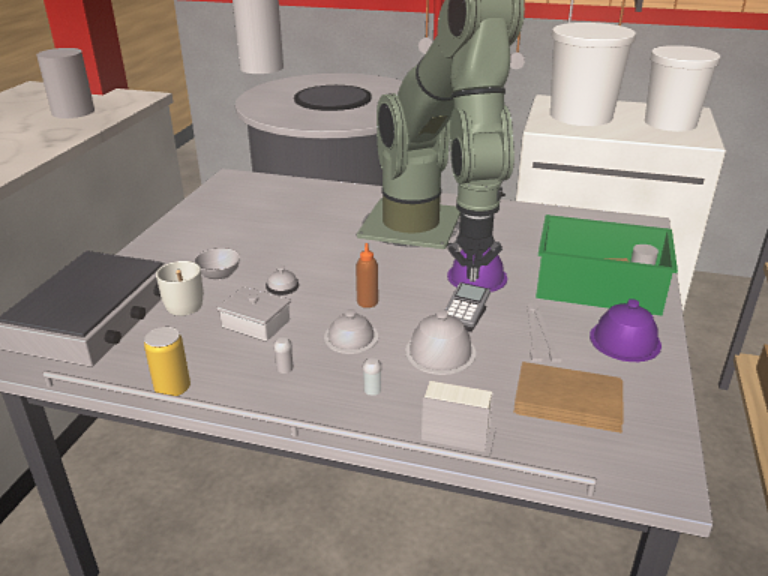

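The gripper hangs above the screen, at about (478,265), clear of everything, and nothing on the table has moved. I'll hand the job in.

```bash
python3 -c "
from station import *
print(finish_job())"
```

```text
the job is handed in; nothing more can be done
None
```

I rang the bell, pointed at the small dish's knob for 2 s, and handed the job in while still pointing at the payment terminal's screen. The job took about 12 s of the 53 s allowed, and no verdict was reported.

- **Bell:** the plunger went fully down, with the fingertips at 50 mm and 8 N on the tool. The force dropped back to about zero when I lifted.
- **Small dish:** the fingertips stayed about 32 mm above the knob and about 1 mm off its centre, with no contact force beyond sensor noise.
- **Terminal screen:** at the end the grasp point was about 55 mm above the screen and the fingertips about 36 mm above it. They were within about 2 mm of its centre, again with only sensor noise.
- **Nothing moved:** comparing the first and last scene pictures showed no change around the small dish, lunch box, bell and shakers. I checked the large dish, bottle, crock, bowl and tongs only by eye, and they looked unmoved.

Two measurements disagreed slightly:
- **First scene-camera estimates:** these were about 9 mm off the top camera in x. I used the top and wrist estimates, which agreed within a few millimetres.
- **Screen width:** it measured 59 mm against the 64 mm given, because I treated the sloping screen as a flat plane. That is well inside the 30 mm tolerance.

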